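Hand out the printed wheels to the team trays

TASK

Four printed robot wheels with black tyres lie among other prints on the red-brown build plate. Put each wheel into the tray of its own colour (lime green, orange, blue, white), lying flat on the tray's floor with the hub up. Leave the lime-green gear and the orange bracket where they are on the plate.

Things in the scene. Friction and masses are not known exactly. Their poses are not given: they have to be found in the camera images.
- wheel_lime: robot wheel, lime-green disc with a black tyre, lying flat, hub up: 62 mm diameter, 16 mm thick, with a round lime-green hub, 24 mm diameter, on its middle, reaching 40 mm above the underside (24 mm of hub to grip). About 45 g, loose, on the build plate. Origin: centre of its underside; z up along the hub; round, yaw does not matter. The plate is 6 mm thick.
- wheel_orange: robot wheel, orange disc with a black tyre, lying flat, hub up: 62 mm diameter, 16 mm thick, with a round orange hub, 24 mm diameter, on its middle, reaching 40 mm above the underside (24 mm of hub to grip). About 45 g, loose, on the build plate. Origin: centre of its underside; z up along the hub; round, yaw does not matter. The plate is 6 mm thick.
- wheel_blue: robot wheel, blue disc with a black tyre, lying flat, hub up: 62 mm diameter, 16 mm thick, with a round blue hub, 24 mm diameter, on its middle, reaching 40 mm above the underside (24 mm of hub to grip). About 45 g, loose, on the build plate. Origin: centre of its underside; z up along the hub; round, yaw does not matter. The plate is 6 mm thick.
- wheel_white: robot wheel, white disc with a black tyre, lying flat, hub up: 62 mm diameter, 16 mm thick, with a round white hub, 24 mm diameter, on its middle, reaching 40 mm above the underside (24 mm of hub to grip). About 45 g, loose, on the build plate. Origin: centre of its underside; z up along the hub; round, yaw does not matter. The plate is 6 mm thick.
- tray_lime: the lime-green team's open square tray, all lime-green, 94 mm square outside, 84 mm inside, rim 16 mm and floor 5 mm above the bench; fixed. A wheel lying flat in it has 11 mm of play to each wall. Two trays stand left of the plate, two right. Nothing near is taller than 50 mm. Origin: centre of its underside, at bench level; x and y along its sides, z up.
- tray_orange: the orange team's open square tray, all orange, 94 mm square outside, 84 mm inside, rim 16 mm and floor 5 mm above the bench; fixed. A wheel lying flat in it has 11 mm of play to each wall. Two trays stand left of the plate, two right. Nothing near is taller than 50 mm. Origin: centre of its underside, at bench level; x and y along its sides, z up.
- tray_blue: the blue team's open square tray, all blue, 94 mm square outside, 84 mm inside, rim 16 mm and floor 5 mm above the bench; fixed. A wheel lying flat in it has 11 mm of play to each wall. Two trays stand left of the plate, two right. Nothing near is taller than 50 mm. Origin: centre of its underside, at bench level; x and y along its sides, z up.
- tray_white: the white team's open square tray, all white, 94 mm square outside, 84 mm inside, rim 16 mm and floor 5 mm above the bench; fixed. A wheel lying flat in it has 11 mm of play to each wall. Two trays stand left of the plate, two right. Nothing near is taller than 50 mm. Origin: centre of its underside, at bench level; x and y along its sides, z up.
- gear: lime-green toothed gear without a tyre or hub, 49 mm diameter, 14 mm thick, lying flat among the wheels on the build plate; about 25 g, loose; it stays. Origin: centre of its underside, z up. The fixed plate is 280 x 360 mm; the six prints lie in two loose rows of three, centres at least 95 mm apart.
- bracket: orange angle bracket among the wheels on the build plate: base 44 mm (x) by 36 mm (y), 8 mm thick, with an 8 mm thick upright along its +x edge, 38 mm high overall; about 30 g, loose; it stays. Origin: centre of its underside, z up.
Not all that is in view belongs to the job. Of the things like the wheel_lime, leave any that is pink or turquoise; of the rest the smaller one is meant.

How it is judged:
At the end, for the whole second after the job is handed in: Every wheel lies in the tray of its own colour: centre within 17 mm of the tray's centre, underside less than 9 mm above the tray's underside (the floor is at 5 mm), hub up within 0.1 rad, released and at rest; gear and bracket within 20 mm of where they started (horizontal distance between wheel_lime and tray_lime below 0.017 m and z of wheel_lime in the frame of tray_lime below 0.009 m and angle between each of wheel_lime, wheel_orange, wheel_blue, wheel_white's own z axis and vertical below 0.1 rad and linear speed of each of wheel_lime, wheel_orange, wheel_blue, wheel_white below 0.02 m/s and contact force between each of wheel_lime, wheel_orange, wheel_blue, wheel_white and the fingers below 0.1 N and horizontal distance between wheel_orange and tray_orange below 0.017 m and z of wheel_orange in the frame of tray_orange below 0.009 m and horizontal distance between wheel_blue and tray_blue below 0.017 m and z of wheel_blue in the frame of tray_blue below 0.009 m and horizontal distance between wheel_white and tray_white below 0.017 m and z of wheel_white in the frame of tray_white below 0.009 m and distance of each of gear, bracket from where it was at the start of the episode below 0.02 m); the robot touches nothing.
It fails at once if the gear or the bracket is moved more than 20 mm (distance of any of gear, bracket from where it was at the start of the episode above 0.02 m).
It also fails if it takes over 101 s, if anything falls off the work surface, if the arm or the gripper's body presses on something with over 40 N, if the wrist force passes 120 N, or if a joint passes its speed limit or range.

ROBOT

A 7-joint arm with a two-finger parallel gripper is mounted at the origin on the work surface. World frame = base frame: x ahead of the robot, y to its left, z up, the work surface at z = 0. Lengths are in m, angles in rad, forces in N, time in s.
With the tool pointing down it reaches from about 0.425 to 0.825 m from the base axis. Payload 3.6 kg.
Tool frame: the origin (TCP) lies midway between the tips of the shut fingers; the grasp point (between the pads) lies 19 mm behind it; z points along the fingers, y is the direction in which the jaws open and shut (so a half turn about z gives the same grasp; the last joint's range is limited). The gripper opens to 85 mm and grips with 20 to 120 N. Pads are 22 mm wide; open, the fingers measure 114 mm over their backs; the gripper's body (76 mm by 85 mm) begins 54 mm behind the grasp point. The pads swing forward as they close: fully open they stand 13 mm farther back than shut.
Start: joints at [-1.139, 0.615, -0.013, 1.423, 0.008, 1.103, -0.04], TCP at [0.288, 0.583, 0.231] pointing down, gripper open.
Joint ranges: [-3.12, 3.12], [-0.3, 2.06], [-1.34, 1.32], [0.26, 2.42], [-1.36, 4.5], [0.01, 1.98], [-2.84, 2.84]. Speed limits (rad/s): [2.79, 2.79, 3.14, 3.14, 3.14, 3.14, 3.14].

INTERFACE

Orientations are given as [roll, pitch, yaw] about the fixed x, y, z axes, in that order (R = Rz(yaw) Ry(pitch) Rx(roll)).
In Python, from rig import * gives the robot as it stands. The module is installed in compiled form; this text tells all that it offers.
- The arm moves only by the shell command python3 -m crank 'ROWS' [FORCE]. ROWS is JSON, a list that holds one entry, the list of rows, each a list of 7 numbers: the shift along the world's x, y, z in cm, then the turn, a rotation vector about the world's x, y, z in rad, then the opening in per cent of the stroke, from 0 (shut) to 100 (fully open). In form: [[[tx, ty, tz, ax, ay, az, claw], ...]]. A call has 1 to 5 rows; each row is the pose to reach, as a shift and turn from the pose commanded when the call began; what a row does not reach only later rows make up. A row lasts 1/12 s, in which the tool goes at most 41.7 mm and 7.16 degrees, less where a joint would pass 70% of its speed; a pose out of reach is approached as far as the arm can. A call with a gripper value outside its range is refused whole. The fingers move at their own pace and stop on an object; FORCE is the grip in N (left out, the last holds). Time passes only in rows, so rows that repeat a pose let the fingers close. It gives the time, the measured TCP pose, the force and the opening at its end, in the units of the state.
- get_obs(): the state, without advancing time (a new reading comes with each control period).
- grab_frame(name): name is "scene" or "side" or "wrist"; returns a dict with "image" (480x640x3 uint8, red, green, blue), "vertical_fov" (degrees; the focal length in pixels is half the picture's height over the tangent of half this angle, whatever the lens; pixels are square), "cx", "cy" (the principal point, pixels), "origin" and "orientation" of the camera in the world. Camera axes: x right, y down, z forward; pixel columns grow to the right and rows downward; lengths in m; the calibration is good to about 2 mm. The wrist camera is an equidistant fisheye: a pixel r from the principal point sees the ray r / f radians off the axis. A picture is of the moment at which its call begins. There is no depth.
- hand_in(): hands the job in, once; it reports no verdict.
The state is a dict: "time": time; "joints": joint angles; "joint_velocities": joint speeds; "joint_torque": joint torques, N m; "tcp_pos": TCP position; "ee_rot": TCP orientation; "force": force on the tool from outside, world axes, zero at the start; "torque": the same for the moment, N m; "width": opening from 0.0 (shut) to 1.0 (fully open).
Only numpy, scipy, OpenCV 4.12 (cv2) and the standard library are available. Lean on these libraries where they do the work, as an engineer would, in place of code of your own. Each camera call takes 0.05 s, during which the arm holds its last target.

## Working session

There is one attempt and no reset: what is moved stays moved. The work goes in short steps, Python scripts to look and compute and a shell command to move; the robot and the scene stay as the last step left them, time stands still between calls to the robot, and variables do not carry over. Pictures are saved under pics/ and viewed, and the job is handed in when it is done.

```bash
mkdir -p pics; python3 - <<'E'
from rig import *
import cv2
o=get_obs();print(o)
for n in("scene","side","wrist"):
    f=grab_frame(n);cv2.imwrite(f"pics/{n}0.png",f["image"][:,:,::-1]);print(n,{k:v for k,v in f.items() if k!="image"})
E
```

```text
{'time': 0.0, 'joints': array([-1.13850434,  0.61593496, -0.01265673,  1.42492654,  0.00810689,
        1.10336551, -0.04040892]), 'joint_velocities': array([-0.00025947, -0.00067073, -0.00127895,  0.00163816, -0.00175033,
        0.0015735 ,  0.0013668 ]), 'joint_torque': array([ 3.56965011e-04, -4.69210589e+01,  2.59322394e-01, -1.71032792e+01,
        9.99510870e-03,  9.58557503e-03, -3.24776153e-06]), 'tcp_pos': array([0.28749622, 0.58210696, 0.23011863]), 'ee_rot': array([-3.13900834e+00,  2.02547112e-05,  2.68289458e+00]), 'force': array([-0.57992401, -0.55049865,  0.46431195]), 'torque': array([ 0.0382102 , -0.03380891, -0.05193487]), 'width': 0.9994959898244361}
scene {'vertical_fov': 49.119053655829454, 'cx': 322.1353757601209, 'cy': 248.7444126938967, 'origin': array([1.42417972, 0.1794101 , 0.74059375]), 'orientation': array([-2.20487752, -0.01187735,  1.77883643])}
side {'vertical_fov': 54.51924698607345, 'cx': 322.80541488176374, 'cy': 237.877406673892, 'origin': array([ 0.29313178, -0.54483449,  0.55928312]), 'orientation': array([-2.29182479e+00, -2.28357426e-03, -3.77221345e-01])}
wrist {'vertical_fov': 65.70646984690485, 'cx': 322.73251517890867, 'cy': 238.1970430467051, 'origin': array([0.22949845, 0.61129576, 0.37249503]), 'orientation': array([2.87548034e+00, 2.78895970e-03, 1.11288651e+00])}
```

View pics/scene0.png

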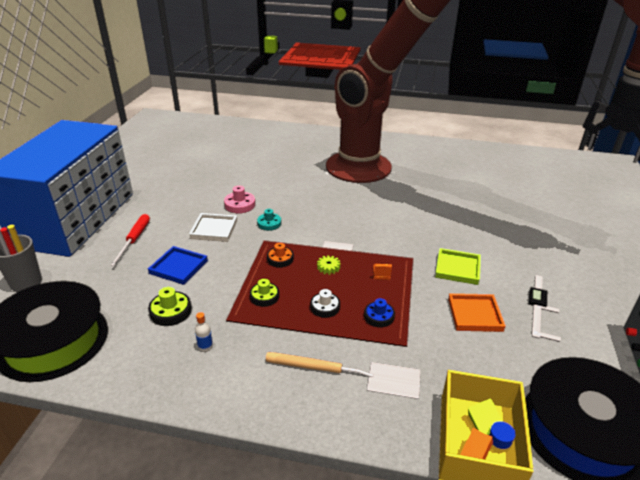

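View pics/side0.png

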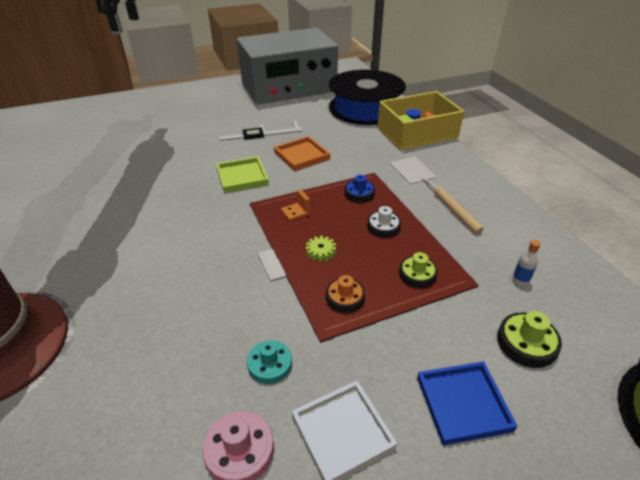

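View pics/wrist0.png

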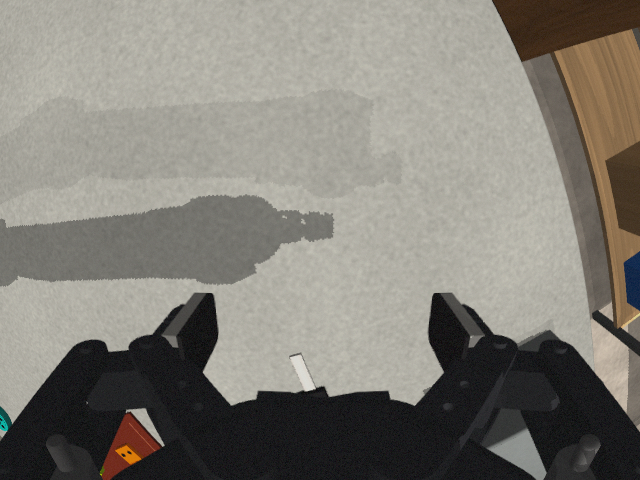

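```bash
cat > h.py <<'E'
from rig import *
import numpy as np, cv2
from scipy.spatial.transform import Rotation as R
def ray(f,uv):
    uv=np.atleast_2d(np.array(uv,float)); F=240/np.tan(np.radians(f["vertical_fov"])/2)
    d=np.c_[(uv[:,0]-f["cx"])/F,(uv[:,1]-f["cy"])/F,np.ones(len(uv))]
    return d@R.from_euler("xyz",f["orientation"]).as_matrix().T
def plane(f,uv,z):
    d=ray(f,uv);o=f["origin"];return (o+d*((z-o[2])/d[:,2])[:,None])[:,:2]
def crop(f,x,y,w,h,s,name):
    cv2.imwrite(name,cv2.resize(f["image"][y:y+h,x:x+w,::-1],None,fx=s,fy=s,interpolation=cv2.INTER_CUBIC))
E
python3 - <<'E'
from h import *
crop(grab_frame("scene"),130,180,390,180,2,"pics/c1.png")
crop(grab_frame("side"),190,120,390,360,1.6,"pics/c2.png")
E
```

```text
(no output)
```

View pics/c1.png

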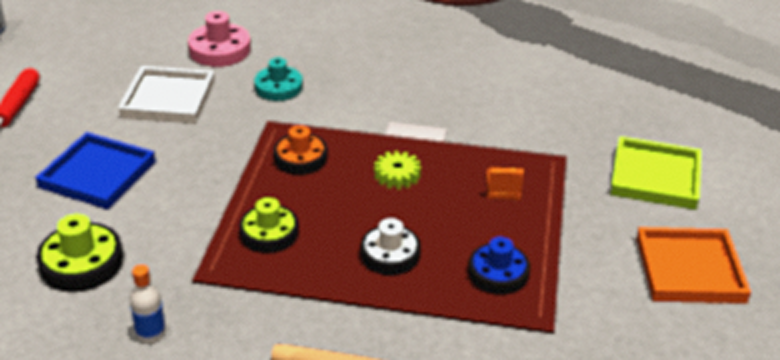

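View pics/c2.png

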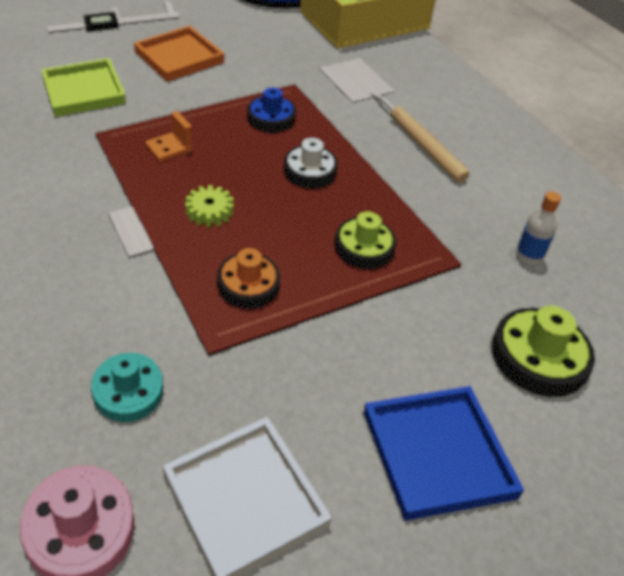

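```bash
python3 - <<'E'
from h import *
S=grab_frame("scene");D=grab_frame("side")
def tile(f,boxes,name,s=6):
    ims=[cv2.resize(f["image"][y:y+48,x:x+64,::-1],None,fx=s,fy=s,interpolation=cv2.INTER_CUBIC) for x,y in boxes]
    cv2.imwrite(name,np.vstack([np.hstack(ims[:2]),np.hstack(ims[2:])]))
tile(S,[(182,202),(146,238),(428,240),(444,283)],"pics/t1.png")
tile(D,[(210,148),(270,128),(270,128),(210,148)],"pics/t2.png")
cv2.imwrite("pics/t3.png",cv2.resize(D["image"][350:480,280:530,::-1],None,fx=3.2,fy=3.2,interpolation=cv2.INTER_CUBIC))
# wheels
hsv=[cv2.cvtColor(f["image"],cv2.COLOR_RGB2HSV) for f in(S,D)]
rng={"lime":((30,110,60),(45,255,255)),"orange":((5,170,110),(18,255,255)),"blue":((110,150,40),(125,255,255)),"white":((0,0,110),(179,70,255))}
seed={"lime":[(264,291),(418,270)],"orange":[(280,255),(345,293)],"blue":[(379,312),(360,189)],"white":[(325,301),(384,221)]}
for c in rng:
    L=[]
    for f,h,s in zip((S,D),hsv,seed[c]):
        m=cv2.inRange(h,*rng[c]);k=np.zeros_like(m);cv2.circle(k,s,30,255,-1);m&=k
        n,lab,st,cen=cv2.connectedComponentsWithStats(m,connectivity=8)
        i=max(range(1,n),key=lambda i:st[i][4] if np.hypot(*(cen[i]-s))<12 else 0)
        v,u=np.nonzero(lab==i)
        p=plane(f,np.c_[u,v],.022)-f["origin"][:2]
        a=np.arctan2(p[:,1],p[:,0]);a0=np.arctan2(np.sin(a).mean(),np.cos(a).mean());da=(a-a0+np.pi)%(2*np.pi)-np.pi
        am=a0+(da.max()+da.min())/2
        r=np.hypot(*p.mean(0)); L.append((f["origin"][:2],am)); print(c,st[i],"width mm",1e3*r*(da.max()-da.min()))
    A=np.array([[np.sin(a),-np.cos(a)] for o,a in L]);b=np.array([A[i]@L[i][0] for i in(0,1)])
    print(c,np.linalg.solve(A,b))
E
```

```text
lime [251 279  27  22 421] width mm 54.44731672982374
lime [402 252  34  29 704] width mm 54.477075943511764
lime [ 0.63809169 -0.10132881]
orange [268 243  24  19 314] width mm 52.68944383138916
orange [329 274  33  30 644] width mm 50.29491059127138
orange [ 0.50579463 -0.10498462]
blue [366 299  28  22 433] width mm 53.84772765686303
blue [347 175  26  21 365] width mm 50.518083388947694
blue [0.64496663 0.14042738]
white [312 289  27  22 409] width mm 53.08630247522651
white [370 206  29  24 463] width mm 52.01867707874234
white [0.64228651 0.02902973]
```

View pics/t1.png

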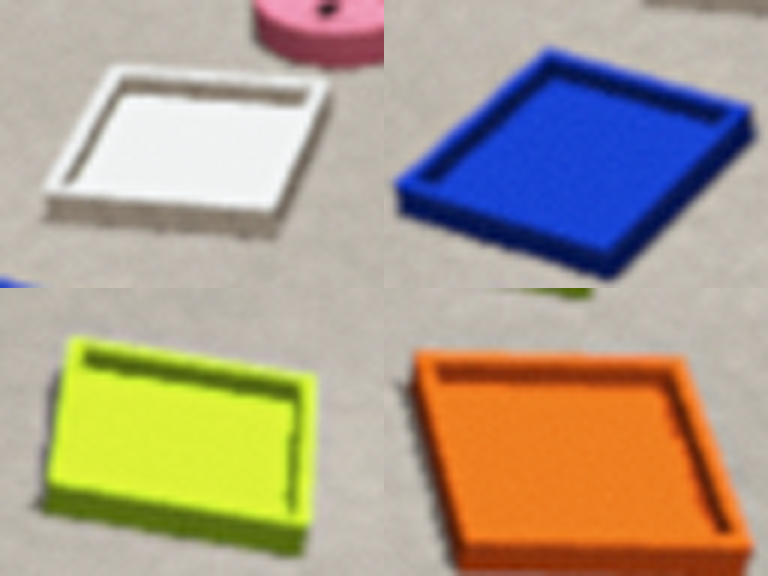

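View pics/t2.png

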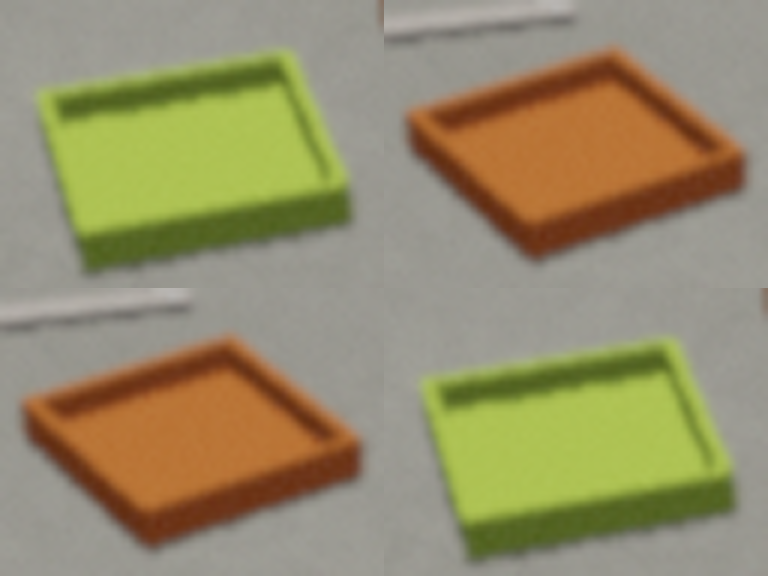

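View pics/t3.png

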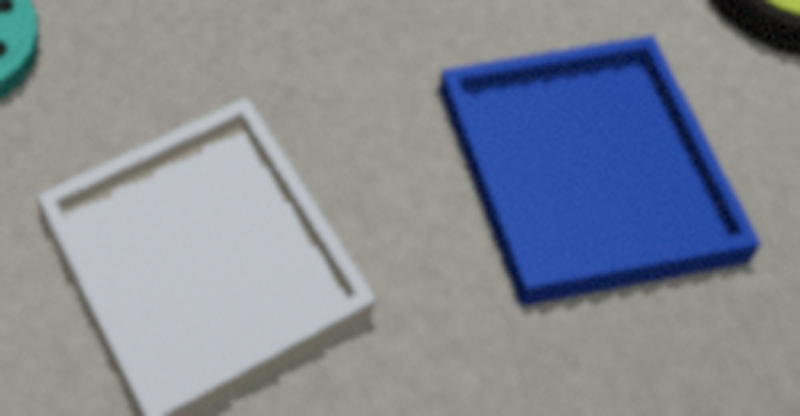

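```bash
python3 - <<'E'
from h import *
S=grab_frame("scene");D=grab_frame("side")
T={"white":[(S,182,202,6,[(112,66),(331,80),(276,214),(44,194)]),(D,280,350,3.2,[(246,98),(374,298),(150,416),(40,200)])],
"blue":[(S,146,238,6,[(550-384,47),(754-384,110),(610-384,254),(397-384,187)]),(D,280,350,3.2,[(652,38),(757,242),(525,294),(442,76)])],
"lime":[(S,428,240,6,[(68,338-288),(318,376-288),(308,526-288),(46,488-288)]),(D,210,148,6,[(292,50),(350,187),(84,238),(40,92)])],
"orange":[(S,444,283,6,[(415-384,352-288),(686-384,358-288),(752-384,548-288),(462-384,548-288)]),(D,270,128,6,[(616-384,46),(745-384,155),(537-384,230),(408-384,114)])]}
for k,v in T.items():
    for f,x,y,s,c in v:
        p=plane(f,(np.array(c)+.5)/s-.5+[x,y],.016)
        print(k,p.mean(0).round(4),[round(1e3*np.hypot(*(p[i]-p[i-1]))) for i in range(4)])
E
```

```text
white [ 0.4183 -0.299 ] [96, 95, 99, 96]
white [ 0.4173 -0.3008] [93, 93, 93, 90]
blue [ 0.5793 -0.32  ] [95, 95, 93, 94]
blue [ 0.5761 -0.3238] [94, 91, 94, 93]
lime [0.4437 0.2953] [97, 95, 94, 94]
lime [0.4415 0.2918] [92, 94, 92, 96]
orange [0.5913 0.3304] [96, 94, 93, 95]
orange [0.5882 0.3255] [94, 96, 91, 96]
```

Candidates for wheel_lime in the scene image are the plate wheel (264,291), the larger tyred lime wheel off the plate (170,304), the pink one (239,200), the turquoise one (268,219) and the gear (328,264). I choose (264,291): it is lime and tyred, and the smaller of the two tyred lime wheels. The crop c1 confirms this. The other wheels are orange (280,255), white (325,301) and blue (379,312). I start with blue.

```bash
python3 -m crank '[[[2.5,-3.1,0,0,0,0,60],[5,-6.2,0,0,0,0,60],[7.5,-9.3,-1,0,0,0,60],[10,-12.4,-2,0,0,0,60],[12.5,-15.5,-3,0,0,0,60]]]' 40
python3 -m crank '[[[2.5,-3.1,0,0,0,0,60],[5,-6.2,0,0,0,0,60],[7.5,-9.3,-1,0,0,0,60],[10,-12.4,-2,0,0,0,60],[12.5,-15.5,-3,0,0,0,60]]]'
python3 -m crank '[[[2.7,-3.1,0,0,0,0,60],[5.4,-6.6,0,0,0,0,60],[8,-9.9,-1,0,0,0,60],[10.7,-13.2,-2,0,0,0,60],[10.7,-13.2,-3,0,0,0,60]]]'
python3 - <<'E'
from h import *
print(get_obs()["tcp_pos"],get_obs()["time"],get_obs()["width"]);cv2.imwrite("pics/w1.png",grab_frame("wrist")["image"][:,:,::-1])
E
```

```text
time: 0.87
tcp_pos: [0.4139, 0.4264, 0.2014]
ee_rot: [3.141, 0.0, 2.683]
force: [1.0, 0.5, -0.3]
width: 0.598
time: 1.28
tcp_pos: [0.5391, 0.2713, 0.1714]
ee_rot: [3.141, 0.001, 2.683]
force: [0.0, 0.2, -0.1]
width: 0.604
time: 1.7
tcp_pos: [0.6505, 0.1293, 0.1415]
ee_rot: [-3.138, 0.009, 2.67]
force: [0.6, -2.7, -0.2]
width: 0.603
[0.65054795 0.1292616  0.14148045] 1.7 0.6032806612090803
```

View pics/w1.png

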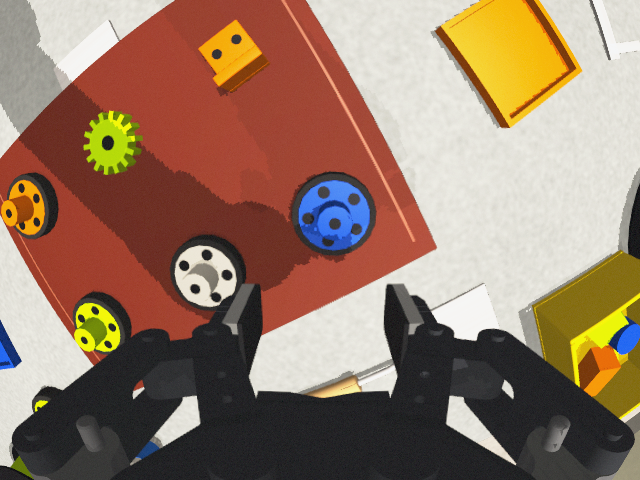

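The wrist view shows the blue hub top at (335,222), white at (203,279), lime at (86,341) and orange at about (10,212). I cross-check these against the fixed cameras.

```bash
cat >> h.py <<'E'
def wplane(f,uv,z):
    uv=np.atleast_2d(np.array(uv,float)); F=240/np.tan(np.radians(f["vertical_fov"])/2)
    d=uv-[f["cx"],f["cy"]]; r=np.hypot(*d.T); t=r/F
    v=np.c_[d/r[:,None]*np.sin(t)[:,None],np.cos(t)]@R.from_euler("xyz",f["orientation"]).as_matrix().T
    o=f["origin"];return (o+v*((z-o[2])/v[:,2])[:,None])[:,:2]
E
python3 - <<'E'
from h import *
f=grab_frame("wrist");print(wplane(f,[(335,222),(203,279),(86,341),(10,212)],.046).round(4));print(get_obs()["tcp_pos"],get_obs()["ee_rot"])
cv2.imwrite("pics/w2.png",f["image"][150:350,0:400,::-1].repeat(2,0).repeat(2,1))
E
```

```text
[[ 0.6402  0.1433]
 [ 0.635   0.0426]
 [ 0.6363 -0.094 ]
 [ 0.505  -0.0972]]
[0.64514276 0.13580813 0.13884584] [-3.13696936e+00 -1.45444147e-03  2.67596066e+00]
```

View pics/w2.png

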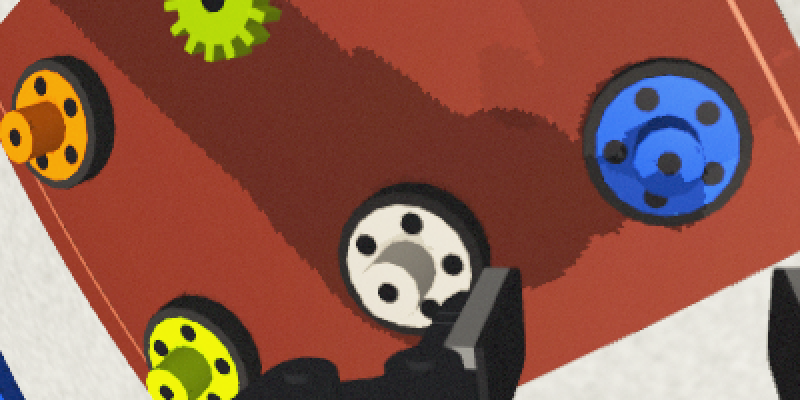

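```bash
python3 - <<'E'
from h import *
f=grab_frame("wrist");print(wplane(f,[(334,231.5),(194,296),(83,346),(7,218)],.046).round(4));print(get_obs()["tcp_pos"],get_obs()["ee_rot"])
E
```

```text
[[ 0.6433  0.1445]
 [ 0.6412  0.0333]
 [ 0.6376 -0.0968]
 [ 0.5055 -0.1009]]
[0.64440726 0.13951064 0.1400055 ] [-3.13993226e+00 -2.23356590e-03  2.68034840e+00]
```

```bash
python3 -m crank '[[[0,0.1,-4,0,0,0,60],[0,0.2,-8,0,0,0,60],[0,0.2,-10,0,0,0,60],[0,0.2,-11.4,0,0,0,60],[0,0.2,-11.4,0,0,0,60]]]'
python3 -m crank '[[[0,0,0,0,0,0,60],[0,0,0,0,0,0,10],[0,0,0,0,0,0,10],[0,0,0,0,0,0,10],[0,0,0,0,0,0,10]]]' 40
python3 -m crank '[[[0,0,0,0,0,0,10],[0,0,0,0,0,0,10],[0,0,0,0,0,0,10],[0,0,0,0,0,0,10],[0,0,0,0,0,0,10]]]'
```

```text
time: 2.27
tcp_pos: [0.6422, 0.1448, 0.0247]
ee_rot: [-3.139, -0.005, 2.686]
force: [0.0, -0.9, -0.3]
width: 0.598
time: 2.68
tcp_pos: [0.6466, 0.1433, 0.0299]
ee_rot: [3.138, 0.003, 2.683]
force: [-0.3, -0.7, 7.4]
width: 0.267
time: 3.1
tcp_pos: [0.6466, 0.1433, 0.0299]
ee_rot: [3.138, 0.003, 2.683]
force: [-0.2, 0.6, 6.8]
width: 0.263
```

```bash
python3 -m crank '[[[0,0,2,0,0,0,10],[0,0,5,0,0,0,10],[0,0,8,0,0,0,10],[-0.5,-3.4,9,0,0,0,10],[-1.1,-7.4,9,0,0,0,10]]]'
python3 -m crank '[[[-0.5,-4,0,0,0,0,10],[-1,-8,0,0,0,0,10],[-1.5,-12,0,0,0,0,10],[-2,-16,0,0,0,0,10],[-2.7,-20,0,0,0,0,10]]]'
python3 -m crank '[[[-0.6,-4,0,0,0,0,10],[-1.2,-8,0,0,0,0,10],[-1.8,-12,0,0,0,0,10],[-2.4,-16,0,0,0,0,10],[-2.8,-19,0,0,0,0,10]]]'
python3 -m crank '[[[0,0,-0.5,0,0,0,10],[0,0,-1,0,0,0,10],[0,0,-1,0,0,0,10]]]'
python3 - <<'E'
from h import *
print(get_obs()["tcp_pos"],get_obs()["width"]);f=grab_frame("wrist");cv2.imwrite("pics/w3.png",f["image"][:,:,::-1])
cv2.imwrite("pics/d3.png",grab_frame("side")["image"][:,:,::-1])
E
```

```text
time: 3.52
tcp_pos: [0.6367, 0.0743, 0.1219]
ee_rot: [3.132, 0.006, 2.692]
force: [0.9, -1.5, -0.5]
width: 0.261
time: 3.93
tcp_pos: [0.6067, -0.1332, 0.1179]
ee_rot: [3.141, 0.001, 2.683]
force: [0.3, -0.3, 0.2]
width: 0.261
time: 4.35
tcp_pos: [0.5768, -0.3265, 0.1178]
ee_rot: [-3.139, 0.001, 2.679]
force: [0.0, -1.8, -0.9]
width: 0.261
time: 4.6
tcp_pos: [0.5782, -0.3199, 0.1062]
ee_rot: [3.14, -0.003, 2.683]
force: [1.0, 0.8, 0.9]
width: 0.262
[ 0.57822805 -0.31989759  0.10617016] 0.26192147108967884
```

View pics/w3.png

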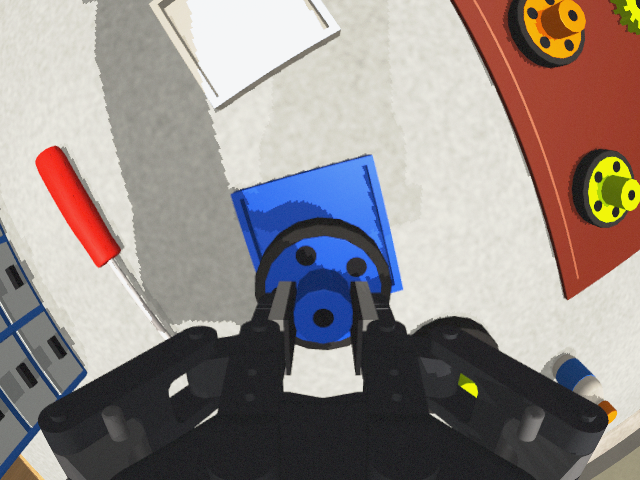

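View pics/d3.png

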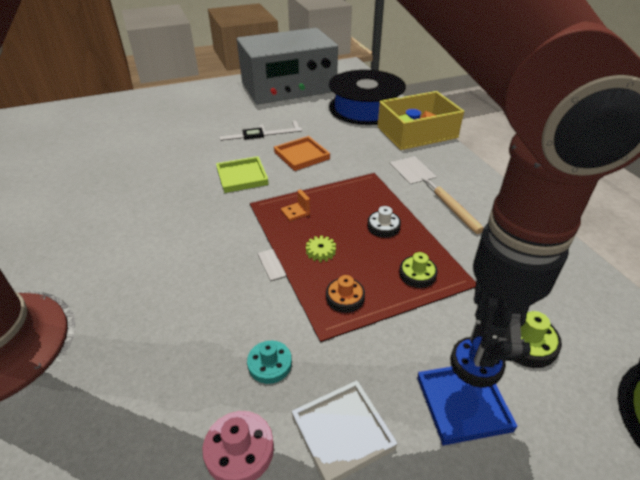

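The blue wheel hangs level over the blue tray, with its hub at (322,318) in the wrist picture. I lower and release it.

```bash
python3 -m crank '[[[0,-0.2,-3.5,0,0,0,10],[0,-0.2,-6,0,0,0,10],[0,-0.2,-7,0,0,0,10],[0,-0.2,-7.6,0,0,0,10],[0,-0.2,-7.6,0,0,0,10]]]'
python3 -m crank '[[[0,0,-0.1,0,0,0,10],[0,0,-0.1,0,0,0,50],[0,0,-0.1,0,0,0,55],[0,0,0,0,0,0,55],[0,0,0,0,0,0,55]]]'
```

```text
time: 5.12
tcp_pos: [0.579, -0.3218, 0.0305]
ee_rot: [3.141, -0.002, 2.685]
force: [0.5, -0.6, 0.4]
width: 0.263
time: 5.53
tcp_pos: [0.5794, -0.3236, 0.0324]
ee_rot: [-3.141, 0.002, 2.683]
force: [-0.4, -0.2, 0.2]
width: 0.55
```

```bash
python3 -m crank '[[[0,0,3.5,0,0,0,60],[0,0,7,0,0,0,60],[1,3.5,8,0,0,0,60],[2,7.4,8,0,0,0,60],[3,11.3,8,0,0,0,60]]]'
python3 -m crank '[[[1,3.8,0,0,0,0,60],[2,7.5,0,0,0,0,60],[2.95,11.2,0,0,0,0,60],[2.95,11.2,0,0,0,0,60],[2.95,11.2,0,0,0,0,60]]]'
python3 - <<'E'
from h import *
print(get_obs()["tcp_pos"],get_obs()["width"]);f=grab_frame("wrist");cv2.imwrite("pics/w4.png",f["image"][:,:,::-1])
cv2.imwrite("pics/d4.png",grab_frame("side")["image"][:,:,::-1])
E
```

```text
time: 5.95
tcp_pos: [0.6099, -0.2107, 0.1136]
ee_rot: [3.141, 0.005, 2.679]
force: [0.6, 0.8, -0.4]
width: 0.601
time: 6.37
tcp_pos: [0.6393, -0.0931, 0.1117]
ee_rot: [3.139, -0.0, 2.69]
force: [-1.5, -1.4, 0.2]
width: 0.599
[ 0.63934589 -0.09309608  0.11173339] 0.5993815624420877
```

View pics/w4.png

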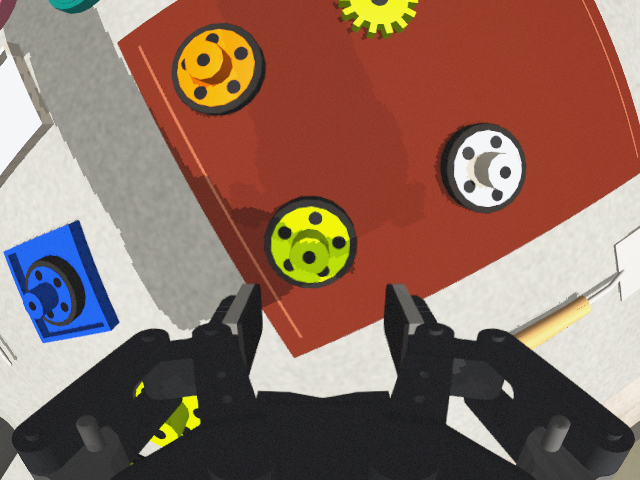

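View pics/d4.png

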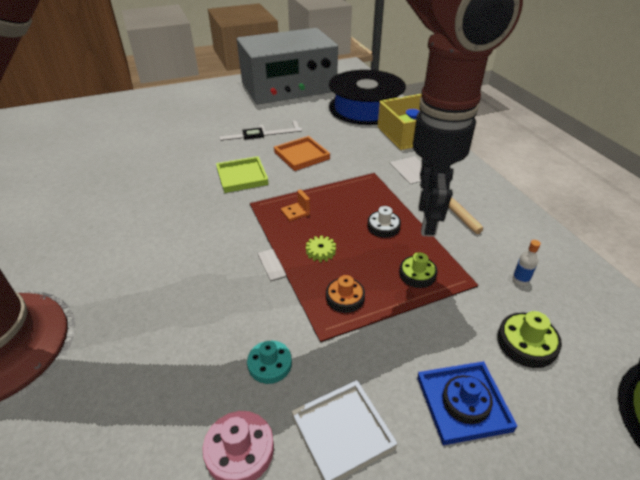

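The blue wheel lies flat and centred in its tray: (468,398) in the side view, (55,292) in the wrist view. The lime wheel is at (310,242) in the wrist view. I check the lime hub top (309,257) and then descend.

```bash
python3 - <<'E'
from h import *
f=grab_frame("wrist");o=get_obs();print(o["tcp_pos"]);
m=cv2.inRange(cv2.cvtColor(f["image"],cv2.COLOR_RGB2HSV),(25,110,60),(45,255,255));m[:190]=0;m[300:]=0;m[:,:250]=0;m[:,370:]=0
x,y,w,h=cv2.boundingRect(m);print(x,y,w,h,wplane(f,[(x+w/2,y+h/2)],.022))
E
python3 -m crank '[[[0,0,-3.5,0,0,0,60],[0,0,-6,0,0,0,60],[0,0,-7.5,0,0,0,60],[0,0,-8.1,0,0,0,60],[0,0,-8.1,0,0,0,60]]]'
```

```text
[ 0.63791482 -0.10065605  0.1114721 ]
281 203 80 78 [[ 0.6383907  -0.10095051]]
time: 6.93
tcp_pos: [0.6368, -0.1003, 0.0287]
ee_rot: [-3.139, -0.003, 2.68]
force: [-0.9, -0.3, 0.7]
width: 0.6
```

```bash
python3 -m crank '[[[0,0,0,0,0,0,10],[0,0,0,0,0,0,10],[0,0,0,0,0,0,10],[0,0,0,0,0,0,10],[0,0,0,0,0,0,10]]]'
python3 -m crank '[[[0,0,0,0,0,0,10],[0,0,0,0,0,0,10],[0,0,3,0,0,0,10],[0,0,6,0,0,0,10],[0,0,9,0,0,0,10]]]'
python3 -m crank '[[[-1.8,3.6,0,0,0,0,10],[-3.6,7.2,0,0,0,0,10],[-5.4,10.8,0,0,0,0,10],[-7.2,14.4,0,0,0,0,10],[-9,18,0,0,0,0,10]]]'
python3 -m crank '[[[-1.8,3.6,0,0,0,0,10],[-3.6,7.2,0,0,0,0,10],[-5.4,10.8,0,0,0,0,10],[-7.2,14.4,0,0,0,0,10],[-9,18,0,0,0,0,10]]]'
python3 -m crank '[[[-1.5,3.3,0,0,0,0,10],[-1.5,3.3,-2,0,0,0,10],[-1.5,3.3,-2,0,0,0,10],[-1.5,3.3,-2,0,0,0,10]]]'
python3 - <<'E'
from h import *
f=grab_frame("wrist");cv2.imwrite("pics/w5.png",f["image"][:,:,::-1])
cv2.imwrite("pics/d5.png",grab_frame("scene")["image"][:,:,::-1])
E
```

```text
time: 7.35
tcp_pos: [0.6396, -0.0989, 0.0321]
ee_rot: [3.141, 0.004, 2.682]
force: [-0.8, -1.7, 5.3]
width: 0.26
time: 7.77
tcp_pos: [0.6376, -0.0978, 0.1207]
ee_rot: [-3.141, -0.002, 2.683]
force: [1.2, -0.6, -0.1]
width: 0.259
time: 8.18
tcp_pos: [0.547, 0.0835, 0.1205]
ee_rot: [3.141, -0.0, 2.683]
force: [-0.1, 0.4, -1.1]
width: 0.259
time: 8.6
tcp_pos: [0.4569, 0.2635, 0.1205]
ee_rot: [3.142, -0.0, 2.683]
force: [-0.1, 0.3, -0.5]
width: 0.263
time: 8.93
tcp_pos: [0.4424, 0.2942, 0.0997]
ee_rot: [-3.139, -0.001, 2.684]
force: [-0.6, -0.6, -0.1]
width: 0.259
```

View pics/w5.png

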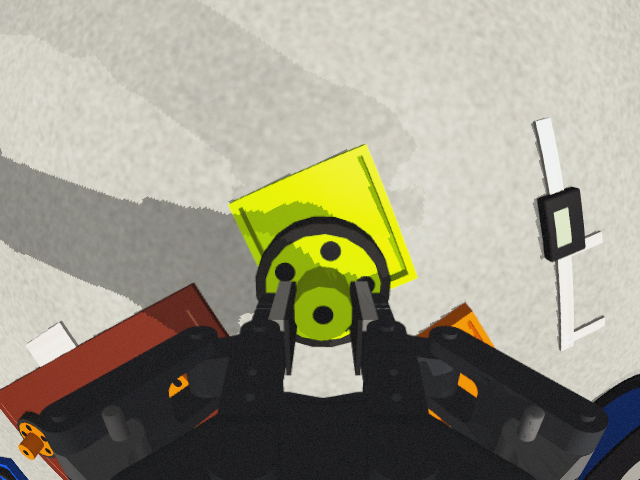

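View pics/d5.png

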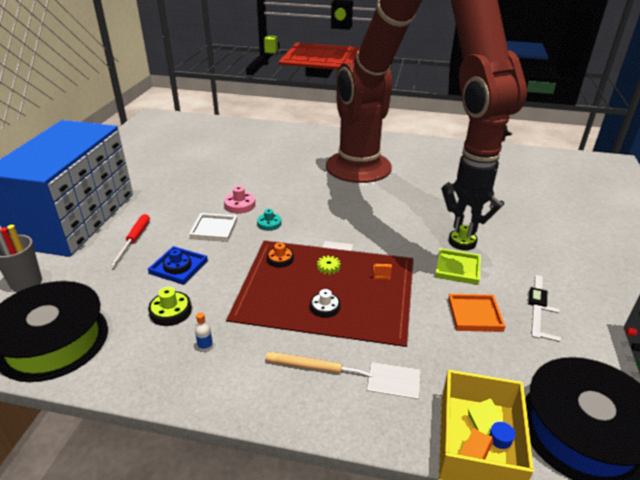

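The lime wheel is level over its tray, at (463,237) in the scene view and (322,315) in the wrist view. I lower and release it, then go to the white wheel.

```bash
python3 -m crank '[[[0,0,-3.5,0,0,0,10],[0,0,-5.5,0,0,0,10],[0,0,-6.5,0,0,0,10],[0,0,-6.8,0,0,0,10],[0,0,-6.8,0,0,0,10]]]'
python3 -m crank '[[[0,0,-0.1,0,0,0,10],[0,0,-0.1,0,0,0,50],[0,0,-0.1,0,0,0,60],[0,0,0,0,0,0,60],[0,0,0,0,0,0,60]]]'
python3 -m crank '[[[0,0,3.5,0,0,0,60],[0,0,7,0,0,0,60],[2.4,-3.1,8,0,0,0,60],[4.8,-6.3,8,0,0,0,60],[7.2,-9.5,8,0,0,0,60]]]'
python3 -m crank '[[[2.4,-3.2,0,0,0,0,60],[4.8,-6.4,0,0,0,0,60],[7.2,-9.6,0,0,0,0,60],[9.6,-12.7,0,0,0,0,60],[12,-15.8,0,0,0,0,60]]]'
python3 -m crank '[[[0.8,-1,0,0,0,0,60],[0.8,-1,0,0,0,0,60],[0.8,-1,0,0,0,0,60]]]'
python3 - <<'E'
from h import *
print(get_obs()["tcp_pos"]);f=grab_frame("wrist");cv2.imwrite("pics/w6.png",f["image"][:,:,::-1])
m=cv2.inRange(cv2.cvtColor(f["image"],cv2.COLOR_RGB2HSV),(0,0,110),(179,70,255));m[:190]=0;m[300:]=0;m[:,:250]=0;m[:,375:]=0
n,l,st,c=cv2.connectedComponentsWithStats(m);i=1+st[1:,4].argmax();x,y,w,h,_=st[i];print(x,y,w,h,wplane(f,[(x+w/2,y+h/2)],.022))
E
```

```text
time: 9.45
tcp_pos: [0.4439, 0.2939, 0.0323]
ee_rot: [-3.141, 0.0, 2.681]
force: [-0.7, -0.1, -0.2]
width: 0.261
time: 9.87
tcp_pos: [0.4437, 0.2951, 0.0331]
ee_rot: [3.14, 0.001, 2.683]
force: [-0.3, -0.9, 0.3]
width: 0.596
time: 10.28
tcp_pos: [0.5167, 0.2, 0.1142]
ee_rot: [3.138, 0.002, 2.686]
force: [0.5, -0.2, -0.1]
width: 0.6
time: 10.7
tcp_pos: [0.6362, 0.0399, 0.1127]
ee_rot: [3.141, 0.0, 2.683]
force: [0.3, 0.5, -0.5]
width: 0.601
time: 10.95
tcp_pos: [0.643, 0.0313, 0.1121]
ee_rot: [-3.142, -0.001, 2.681]
force: [0.5, 0.5, 0.2]
width: 0.598
[0.64302909 0.03132251 0.1120658 ]
279 203 80 77 [[0.64245976 0.02897982]]
```

View pics/w6.png

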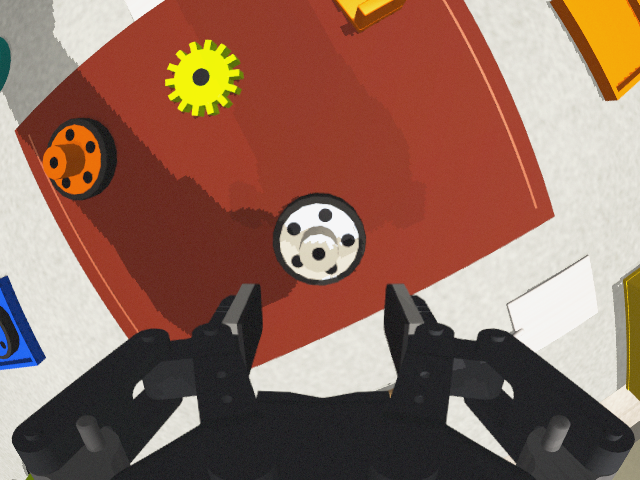

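```bash
python3 -m crank '[[[0,-0.1,-3.5,0,0,0,60],[0,-0.2,-6,0,0,0,60],[0,-0.2,-7.5,0,0,0,60],[0,-0.2,-8.2,0,0,0,60],[0,-0.2,-8.2,0,0,0,60]]]'
python3 -m crank '[[[0,0,0,0,0,0,10],[0,0,0,0,0,0,10],[0,0,0,0,0,0,10],[0,0,0,0,0,0,10],[0,0,0,0,0,0,10]]]'
python3 -m crank '[[[0,0,0,0,0,0,10],[0,0,0,0,0,0,10],[0,0,3,0,0,0,10],[0,0,6,0,0,0,10],[0,0,9,0,0,0,10]]]'
python3 -m crank '[[[-2.3,-3.3,0,0,0,0,10],[-4.6,-6.6,0,0,0,0,10],[-6.9,-9.9,0,0,0,0,10],[-9.2,-13.2,0,0,0,0,10],[-11.4,-16.6,0,0,0,0,10]]]'
python3 -m crank '[[[-2.3,-3.3,0,0,0,0,10],[-4.6,-6.6,0,0,0,0,10],[-6.9,-9.9,0,0,0,0,10],[-9.2,-13.2,0,0,0,0,10],[-11.1,-16.3,0,0,0,0,10]]]'
python3 -m crank '[[[0,0,0,0,0,0,10],[0,0,-2,0,0,0,10],[0,0,-2,0,0,0,10],[0,0,-2,0,0,0,10]]]'
python3 - <<'E'
from h import *
f=grab_frame("wrist");cv2.imwrite("pics/w7.png",f["image"][:,:,::-1])
cv2.imwrite("pics/d7.png",grab_frame("side")["image"][:,:,::-1])
print(plane(grab_frame("scene"),[(239,203)],.02))
E
```

```text
time: 11.42
tcp_pos: [0.6412, 0.0324, 0.0287]
ee_rot: [-3.141, -0.005, 2.686]
force: [-0.4, -0.2, -1.2]
width: 0.595
time: 11.83
tcp_pos: [0.6446, 0.0305, 0.0321]
ee_rot: [3.139, 0.003, 2.683]
force: [-1.9, 0.9, 6.0]
width: 0.255
time: 12.25
tcp_pos: [0.6427, 0.0294, 0.1208]
ee_rot: [-3.14, -0.001, 2.683]
force: [0.7, -0.2, -1.0]
width: 0.262
time: 12.67
tcp_pos: [0.5277, -0.1375, 0.1205]
ee_rot: [-3.141, 0.0, 2.683]
force: [0.9, -1.7, -1.0]
width: 0.255
time: 13.08
tcp_pos: [0.4158, -0.3013, 0.1205]
ee_rot: [-3.141, -0.001, 2.681]
force: [0.8, -0.9, -0.2]
width: 0.257
time: 13.42
tcp_pos: [0.4177, -0.2985, 0.0998]
ee_rot: [3.141, -0.003, 2.683]
force: [0.0, 0.5, -0.7]
width: 0.256
[[ 0.31419982 -0.26860574]]
```

View pics/w7.png

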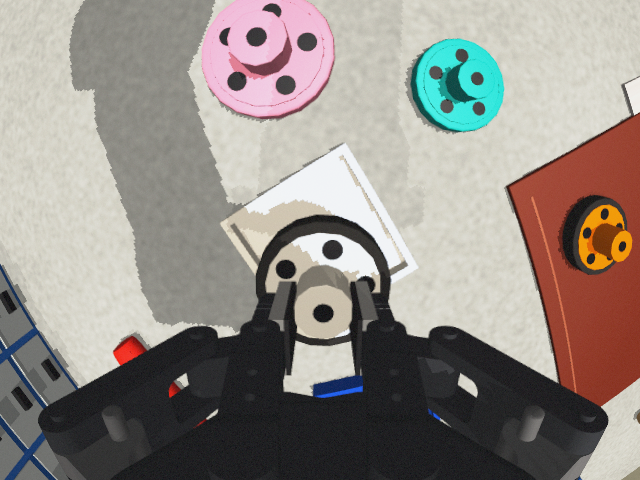

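View pics/d7.png

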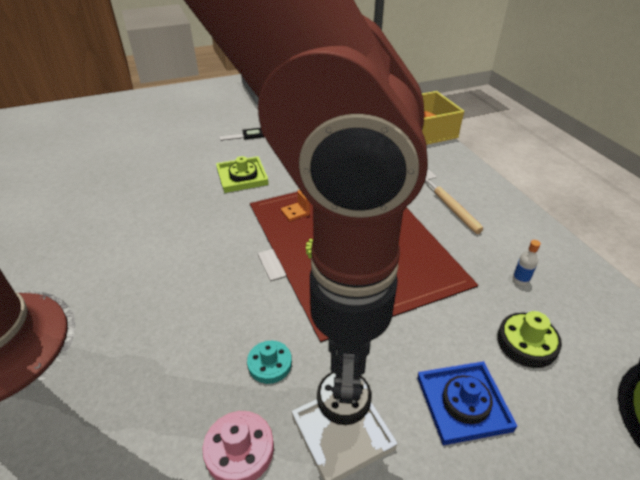

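The white wheel is level over the white tray at (345,395) in the side view, and the lime wheel sits in its tray at (242,170). I lower it, release, and go to orange.

```bash
python3 -m crank '[[[0,0,-3.5,0,0,0,10],[0,0,-5.5,0,0,0,10],[0,0,-6.5,0,0,0,10],[0,0,-6.8,0,0,0,10],[0,0,-6.8,0,0,0,10]]]'
python3 -m crank '[[[0,0,-0.1,0,0,0,10],[0,0,-0.1,0,0,0,50],[0,0,-0.1,0,0,0,60],[0,0,0,0,0,0,60],[0,0,0,0,0,0,60]]]'
python3 -m crank '[[[0,0,3.5,0,0,0,60],[0,0,7,0,0,0,60],[1.4,3.2,8,0,0,0,60],[3,6.9,8,0,0,0,60],[4.6,10.5,8,0,0,0,60]]]'
python3 -m crank '[[[1.5,3.4,0,0,0,0,60],[3,6.7,0,0,0,0,60],[4.1,9.1,0,0,0,0,60],[4.1,9.1,0,0,0,0,60],[4.1,9.1,0,0,0,0,60]]]'
python3 - <<'E'
from h import *
f=grab_frame("wrist");f=grab_frame("wrist");print(get_obs()["tcp_pos"]);cv2.imwrite("pics/w8.png",f["image"][:,:,::-1])
m=cv2.inRange(cv2.cvtColor(f["image"],cv2.COLOR_RGB2HSV),(5,170,110),(24,255,255));m[:190]=0;m[300:]=0;m[:,:250]=0;m[:,375:]=0
n,l,st,c=cv2.connectedComponentsWithStats(m);i=1+st[1:,4].argmax();x,y,w,h,_=st[i];print(x,y,w,h,wplane(f,[(x+w/2,y+h/2)],.022))
E
```

```text
time: 13.98
tcp_pos: [0.4186, -0.299, 0.0323]
ee_rot: [3.142, -0.001, 2.684]
force: [0.2, -1.3, -0.5]
width: 0.256
time: 14.4
tcp_pos: [0.4187, -0.2996, 0.033]
ee_rot: [-3.141, 0.001, 2.683]
force: [0.1, 0.0, 0.0]
width: 0.603
time: 14.82
tcp_pos: [0.4653, -0.1943, 0.114]
ee_rot: [3.141, 0.004, 2.679]
force: [1.7, 0.5, -0.5]
width: 0.602
time: 15.23
tcp_pos: [0.506, -0.1011, 0.1125]
ee_rot: [3.141, 0.0, 2.688]
force: [-0.2, -0.1, -0.2]
width: 0.602
[ 0.50472917 -0.10450526  0.11237175]
283 205 79 77 [[ 0.50693952 -0.10432932]]
```

View pics/w8.png

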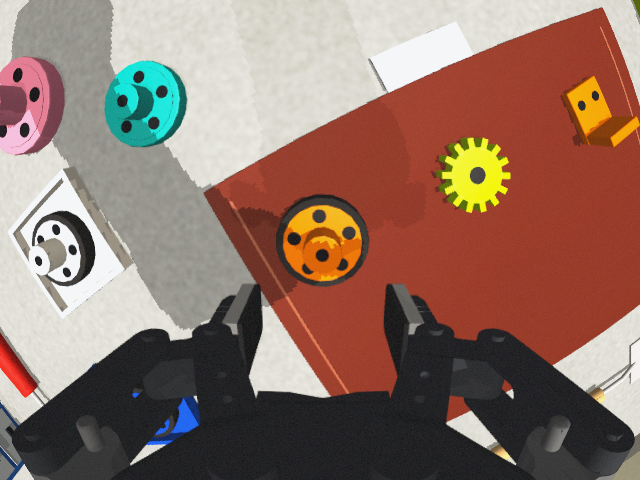

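The white wheel sits in its tray at (62,248), and the orange wheel is centred at (322,241). I grasp it.

```bash
python3 -m crank '[[[0.1,0,-3.5,0,0,0,60],[0.1,0,-6,0,0,0,60],[0.1,0,-7.5,0,0,0,60],[0.1,0,-8.2,0,0,0,60],[0.1,0,-8.2,0,0,0,60]]]'
python3 -m crank '[[[0,0,0,0,0,0,10],[0,0,0,0,0,0,10],[0,0,0,0,0,0,10],[0,0,0,0,0,0,10],[0,0,0,0,0,0,10]]]'
python3 -m crank '[[[0,0,0,0,0,0,10],[0,0,0,0,0,0,10],[0,0,3,0,0,0,10],[0,0,6,0,0,0,10],[0,0,9,0,0,0,10]]]'
python3 -m crank '[[[0.8,4,0,0,0,0,10],[1.6,8,0,0,0,0,10],[2.4,12,0,0,0,0,10],[3.2,16,0,0,0,0,10],[4,20,0,0,0,0,10]]]'
python3 -m crank '[[[0.8,4,0,0,0,0,10],[1.6,8,0,0,0,0,10],[2.4,12,0,0,0,0,10],[3.2,16,0,0,0,0,10],[4,20,0,0,0,0,10]]]'
python3 -m crank '[[[0.4,3.1,0,0,0,0,10],[0.4,3.1,-2,0,0,0,10],[0.4,3.1,-2,0,0,0,10],[0.4,3.1,-2,0,0,0,10]]]'
python3 - <<'E'
from h import *
f=grab_frame("wrist");cv2.imwrite("pics/w9.png",f["image"][:,:,::-1])
E
```

```text
time: 15.75
tcp_pos: [0.5047, -0.1049, 0.0289]
ee_rot: [-3.14, -0.003, 2.68]
force: [0.2, 0.6, 0.2]
width: 0.596
time: 16.17
tcp_pos: [0.5073, -0.1039, 0.0316]
ee_rot: [3.141, 0.003, 2.682]
force: [-0.5, -0.3, 5.8]
width: 0.261
time: 16.58
tcp_pos: [0.5058, -0.1029, 0.1212]
ee_rot: [-3.141, -0.001, 2.683]
force: [1.0, -0.1, -0.4]
width: 0.258
time: 17.0
tcp_pos: [0.5462, 0.0988, 0.1207]
ee_rot: [3.141, 0.0, 2.683]
force: [1.3, -0.2, -0.9]
width: 0.261
time: 17.42
tcp_pos: [0.5859, 0.299, 0.1204]
ee_rot: [-3.141, -0.0, 2.684]
force: [0.9, 0.0, -0.7]
width: 0.262
time: 17.75
tcp_pos: [0.589, 0.3272, 0.0989]
ee_rot: [-3.138, -0.002, 2.684]
force: [-0.8, -0.5, 0.0]
width: 0.26
```

View pics/w9.png

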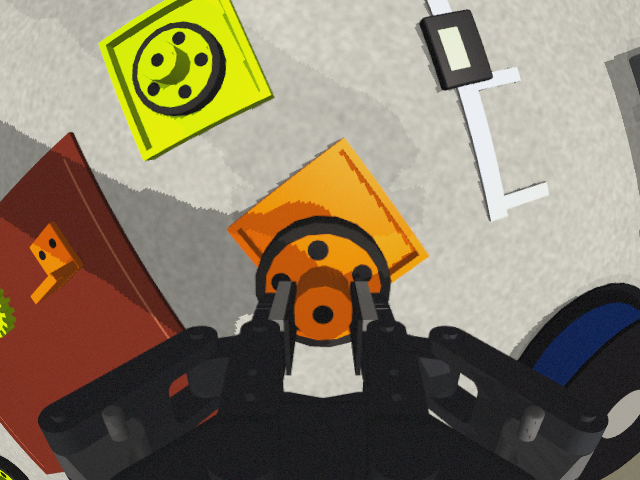

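The orange wheel is over its tray at (322,300), and the lime wheel lies in its tray at (178,68). I lower, release, retreat and check.

```bash
python3 -m crank '[[[0.1,0,-3.5,0,0,0,10],[0.1,0,-5.5,0,0,0,10],[0.1,0,-6.5,0,0,0,10],[0.1,0,-6.8,0,0,0,10],[0.1,0,-6.8,0,0,0,10]]]'
python3 -m crank '[[[0,0,-0.1,0,0,0,10],[0,0,-0.1,0,0,0,50],[0,0,-0.1,0,0,0,60],[0,0,0,0,0,0,60],[0,0,0,0,0,0,60]]]'
python3 -m crank '[[[0,0,3.5,0,0,0,60],[0,0,7,0,0,0,60],[0,0,11,0,0,0,60],[-2,3,14,0,0,0,60],[-4,6,15,0,0,0,60]]]'
python3 -m crank '[[[-3,2.5,0,0,0,0,60],[-6,5,0,0,0,0,60],[-9,7.5,0,0,0,0,60],[-12,10,0,0,0,0,60],[-12,10,0,0,0,0,60]]]'
python3 - <<'E'
from h import *
for n in("scene","side"): cv2.imwrite(f"pics/{n}9.png",grab_frame(n)["image"][:,:,::-1])
S=grab_frame("scene");D=grab_frame("side")
hs=[cv2.cvtColor(f["image"],cv2.COLOR_RGB2HSV) for f in(S,D)]
T={"lime":(.4425,.2935),"orange":(.59,.328),"blue":(.578,-.322),"white":(.418,-.3)}
# tyre: dark blob near expected pixel, symmetric bearing from each view
for c,t in T.items():
    L=[]
    for f,h in zip((S,D),hs):
        M=R.from_euler("xyz",f["orientation"]).as_matrix();p=(np.r_[t,.015]-f["origin"])@M;F=240/np.tan(np.radians(f["vertical_fov"])/2)
        s=(int(p[0]/p[2]*F+f["cx"]),int(p[1]/p[2]*F+f["cy"]))
        m=((h[:,:,2]<75)&(h[:,:,1]<120)).astype(np.uint8);k=np.zeros_like(m);cv2.circle(k,s,int(.047*F/p[2]),1,-1);m&=k
        n,l,st,_=cv2.connectedComponentsWithStats(m,connectivity=8);i=1+st[1:,4].argmax();v,u=np.nonzero(l==i)
        q=plane(f,np.c_[u,v],.015)-f["origin"][:2];a=np.arctan2(q[:,1],q[:,0]);a0=np.arctan2(np.sin(a).mean(),np.cos(a).mean());d=(a-a0+np.pi)%(2*np.pi)-np.pi
        L.append((f["origin"][:2],a0+(d.max()+d.min())/2));w=1e3*np.hypot(*q.mean(0))*(d.max()-d.min());print(c,st[i],round(w))
    A=np.array([[np.sin(a),-np.cos(a)] for o,a in L]);print(c,"off mm",1e3*(np.linalg.solve(A,[A[i]@L[i][0] for i in(0,1)])-t))
print(get_obs()["time"],get_obs()["force"])
E
```

```text
time: 18.22
tcp_pos: [0.5918, 0.3269, 0.0326]
ee_rot: [-3.141, 0.0, 2.682]
force: [0.5, -0.1, 0.2]
width: 0.261
time: 18.63
tcp_pos: [0.5918, 0.3281, 0.0333]
ee_rot: [3.14, 0.001, 2.683]
force: [0.7, -0.3, 0.9]
width: 0.604
time: 19.05
tcp_pos: [0.5572, 0.384, 0.188]
ee_rot: [3.135, 0.009, 2.673]
force: [0.5, 0.9, 0.3]
width: 0.6
time: 19.47
tcp_pos: [0.4203, 0.4967, 0.1826]
ee_rot: [3.139, -0.011, 2.699]
force: [-2.0, 2.0, -0.5]
width: 0.602
lime [445 263  26  11  59] 55
lime [229 171  28  10 106] 55
lime off mm [1.13926243 0.93889057]
orange [460 308  29  15 116] 55
orange [291 150  25   9  70] 53
orange off mm [ 2.00785402 -0.19100784]
blue [164 259  26  15  94] 55
blue [443 376  49  48 459] 56
blue off mm [ 2.73305092 -1.21752412]
white [202 224  24  10  87] 56
white [319 409  49  45 468] 55
white off mm [0.14711019 0.29088617]
19.6667 [ 1.00867576 -0.42079591  0.2194753 ]
```

View pics/scene9.png

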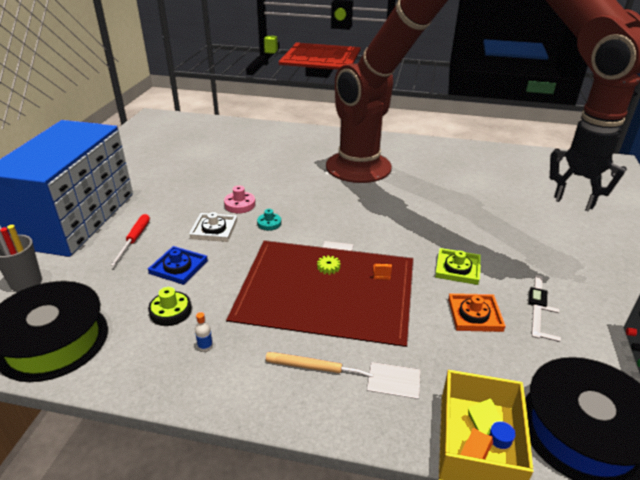

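View pics/side9.png

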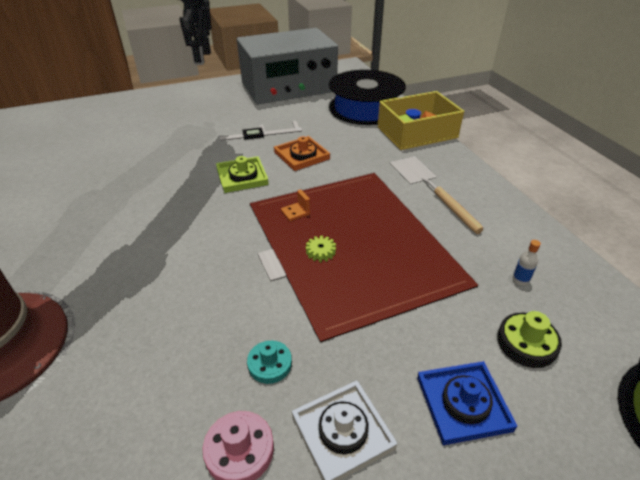

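All four wheels lie flat in their own trays: in the scene view lime is at (459,262), orange (475,310), blue (177,262) and white (213,223). The gear (328,264) and bracket (383,271) have not moved.

```bash
python3 -m crank '[[[0,0,0,0,0,0,60],[0,0,0,0,0,0,60],[0,0,0,0,0,0,60],[0,0,0,0,0,0,60]]]'; python3 -c "
from rig import *
print(hand_in())"
```

```text
time: 20.0
tcp_pos: [0.4325, 0.4866, 0.1821]
ee_rot: [-3.141, 0.0, 2.681]
force: [0.3, -0.7, 0.4]
width: 0.602
the job is handed in; nothing more can be done
None
```

I put all four wheels in the trays of their own colours and handed the job in at about 20 s. I picked each one up by its hub, released it and moved the arm clear.

- **Placement:** In the last pictures every wheel lies flat, hub up. The measured offsets from my tray-centre estimates are about 1.5 mm for lime, 2 mm for orange, 3 mm for blue and 0.3 mm for white. The limit is 17 mm.
- **Left alone:** The gear and bracket are at the same pixels as at the start. I did not touch the larger lime wheel or the pink and turquoise ones.
- **Small mismatches:**
  - The scene and side cameras disagreed by up to 6 mm on the tray positions, so I averaged them.
  - In every grasp the closing fingers pressed lightly on something, probably the wheel's disc. I read 5–7 N, and the tool rose about 4 mm above the commanded height.
- **Not measured directly:** I judged wheel height and tilt by eye from the pictures, and the hand-in gave no verdict.

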